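# Flip a circuit board over the edge of a service deck

### The job

The green circuit board lies component side down in front of the raised blue service deck. Push it against the deck's front edge until it tips up and flips over onto the deck, component side up, then push it further until no part of it hangs over that front edge. Only push: do not lift or carry the board, and leave the bottle, the beaker and the screwdriver where they are.

Things in the scene. Friction and masses are not known exactly. Their poses are not given: they have to be found in the camera images.
- deck: Fixed raised deck, aluminium with blue top, 180 (x) by 240 (y) mm, top 22 mm above the table. Origin: on the table at the middle of its upright front face, the edge to push against. x points into the deck, away from the robot, square to that face; y along the edge; z up. A stop bar at the far end (near face at x = 168 mm) rises 14 mm above the blue top.
- board: Loose circuit board, 100 (x) by 120 (y) mm, a stiff green slab 4 mm thick, about 0.16 kg. Starts with its bare back (solder dots) up, on its components, which hold the slab's underside 14 mm above the table. Origin: middle, on the table at the start, 16 mm below the slab's mid-plane. z points from components to bare back (down once flipped); x roughly to the deck at the start.
- white_strip (a point): Centre of the white connector strip on the component side: 10 (x) by 76 (y) by 14 mm tall, at board x = +33 mm, y = 0. The slab overhangs it by 12 mm at the leading (+x) edge. Once flipped it stands up 14 mm from the slab
- black_strip (a point): Centre of a like black strip at board x = -33 mm, 12 mm in from the trailing edge. The strips carry the board at the start; two shorter metal cans (12 mm in diameter, 13 mm tall) stand at x = 0, y = +47 and -47 mm
- lead_left (a point): Corner of the slab, half-way through its thickness, at board x = +50, y = +60 mm: an end of the leading edge, the one that faces the deck at the start
- lead_right (a point): The same at x = +50, y = -60 mm
- trail_left (a point): The same at x = -50, y = +60 mm: an end of the trailing edge, the one nearer the robot at the start
- trail_right (a point): The same at x = -50, y = -60 mm
- bottle: Bystander: closed glass bottle with blue cap, 70 mm in diameter, 150 mm tall, beside the deck; origin at the centre of its underside
- beaker: Bystander: clear open beaker, 60 mm across, 70 mm tall, beside the deck; origin at the centre of its underside
- screwdriver: Bystander: screwdriver with orange handle, lying on the table beside the board; origin on the underside, its x axis from handle to tip
There are look-alikes about, which are no part of the job. Of the things shaped like the board, the green one is meant.

How it is judged:
On the way:
1. the board stands tipped up (50 to 115 degrees) with its leading edge against the deck's front edge (angle between board's own z axis and vertical between 0.87 and 2 rad and x of lead_left in the frame of deck between -0.04 and 0.012 m and x of lead_right in the frame of deck between -0.04 and 0.012 m), for 0.04 s.
At the end, for the whole second after the job is handed in: the board lies flat (within 4.5 degrees) and still on the blue deck, component side up, all four corners over the deck: none hangs more than 4 mm over the front edge or over a side edge (angle between board's own z axis and vertical above 3.06 rad and linear speed of board below 0.01 m/s and angular speed of board below 0.1 rad/s and x of each of lead_left, lead_right, trail_left, trail_right in the frame of deck above -0.004 m and y of lead_left in the frame of deck between -0.124 and 0.124 m and z of lead_left in the frame of deck between 0.019 and 0.029 m and y of lead_right in the frame of deck between -0.124 and 0.124 m and z of lead_right in the frame of deck between 0.019 and 0.029 m and y of trail_left in the frame of deck between -0.124 and 0.124 m and z of trail_left in the frame of deck between 0.019 and 0.029 m and y of trail_right in the frame of deck between -0.124 and 0.124 m and z of trail_right in the frame of deck between 0.019 and 0.029 m); the robot touches nothing.
It fails at once if the board is lifted or carried: all four corners more than 40 mm above the table (height (world z) of each of lead_left, lead_right, trail_left, trail_right above 0.04 m).
It fails at once if the bottle is moved over 20 mm or tipped (distance of bottle from where it was at the start of the episode above 0.02 m or angle between bottle's own z axis and vertical above 0.3 rad).
It fails at once if the beaker is moved over 20 mm or tipped (distance of beaker from where it was at the start of the episode above 0.02 m or angle between beaker's own z axis and vertical above 0.3 rad).
It fails at once if the screwdriver is moved over 20 mm (distance of screwdriver from where it was at the start of the episode above 0.02 m).
It also fails if it takes over 64 s, if anything falls off the work surface, if the arm or the gripper's body presses on something with over 40 N, if the wrist force passes 120 N, or if a joint passes its speed limit or range.

### The arm

A 6-joint arm with a two-finger parallel gripper is mounted at the origin on the work surface. World frame = base frame: x ahead of the robot, y to its left, z up, the work surface at z = 0. Lengths are in m, angles in rad, forces in N, time in s.
With the tool pointing down it reaches from about 0.275 to 0.725 m from the base axis. Payload 5.6 kg.
Tool frame: the origin (TCP) lies between the finger pads; the fingertips stand 14 mm ahead of it and the grasp point (between the pads) lies 5 mm behind it; z points along the fingers, y is the direction in which the jaws open and shut (so a half turn about z gives the same grasp; the last joint's range is limited). The gripper opens to 85 mm and grips with 20 to 120 N. Pads are 22 mm wide; open, the fingers measure 114 mm over their backs; the gripper's body (76 mm by 85 mm) begins 54 mm behind the grasp point. The pads swing forward as they close: fully open they stand 13 mm farther back than shut.
Start: joints at [1.412, 0.255, 0.108, 0, -1.424, -0.285], TCP at [0.236, 0.497, 0.245] pointing down, gripper open.
Joint ranges: [-2.95, 2.95], [-1.21, 1.97], [-1.09, 1.5], [-2.87, 1.71], [-2.94, -0.07], [-3.05, 3.05]. Speed limits (rad/s): [2.57, 2.57, 3.14, 3.14, 3.14, 3.14].

### API

Orientations are given as a unit quaternion [w, x, y, z].
In Python, from station import arm gives the robot as it stands. Calls block until the motion is done:
- arm.move_to(position, orientation): joint-space move of the TCP to a pose.
- arm.move_l(position, max_speed=0.15, rotation=None): straight line of the TCP; rotation=None keeps the orientation; max_speed is the mean speed in m/s.
- arm.set_joints(angles): joint-space move.
- arm.let_go() and arm.gripper_close(effort=None): open the fingers fully, or close them until they stop; effort is the grip in N (None keeps the last).
- arm.sleep(seconds).
- arm.inverse_kinematics(position, orientation): joint angles nearest the present ones, or None.
- arm.camera(name): name is "scene" or "top" or "wrist"; returns a dict with "frame" (384x512x3 uint8, blue, green, red), "intrinsics" (3x3 intrinsics, pixels), "distortion" ([k1, k2, p1, p2, k3] as OpenCV has them; the pictures are not rectified), "pose" (4x4, takes a point from camera to world coordinates); the wrist camera has in their place "mount" (4x4, takes a point from camera to tool coordinates, whose origin is the TCP and whose axes are the flange's). Camera axes: x right, y down, z forward; pixel columns grow to the right and rows downward; lengths in m; the calibration is good to about 2 mm. A picture is of the moment at which its call begins: read the wrist's pose just before it. There is no depth.
A pose or a line that the arm cannot do raises arm.Unreachable and nothing moves.
- arm.finish_job(): hands the job in, once; it reports no verdict.
Trained networks look in a picture, given as the dict that the camera call returned (one of the last four; its "shot" number tells which), for a name from the list of things; names that differ only in an ending like _2 or _b are one class to them, and where a whole thing is asked for, a point or a joint stands for the part that bears it (a point fixed in the world has none). Each returns a list of dicts, best first, with "score" (0 to 1); they miss things now and then, are a little off and sometimes report something else, mostly with a low value. They report only what shows in the picture. A call takes as long as a camera call. They do not tell look-alikes from the thing itself.
- arm.spot_in(thing, picture): "at" ([row, column] in pixels, amid what is visible of it).
- arm.regions_of(thing, picture): "region" (384x512 bool, what is visible of it) and "at" ([row, column] in pixels, amid what is visible of it).
Readings, each from a call of its own:
- arm.current_time_s(): time.
- arm.current_joint_pos(): joint angles.
- arm.current_dq(): joint speeds.
- arm.current_joint_efforts(): joint torques, N m.
- arm.current_ee_pos(): TCP position.
- arm.current_orientation(): TCP orientation.
- arm.current_ft_force(): force on the tool from outside, world axes, zero at the start.
- arm.current_moment(): the same for the moment, N m.
- arm.current_finger_gap(): finger opening in m.
Only numpy, scipy, OpenCV 4.12 (cv2) and the standard library are available. Lean on these libraries where they do the work, as an engineer would, in place of code of your own. Each camera call takes 0.05 s, during which the arm holds its last target.

## Working session

There is one attempt and no reset: what is moved stays moved. The work goes in short steps, each a Python script; the robot and the scene stay as the last script left them, time stands still between calls to the robot, and variables do not carry over. Pictures are saved under pics/ and viewed, and the job is handed in when it is done.

```bash
ls; mkdir -p pics
cat > h.py <<'E'
import numpy as np, cv2
from station import arm
def undist(c,pts):
    return cv2.undistortPoints(np.array(pts,float).reshape(-1,1,2),np.array(c["intrinsics"]),np.array(c["distortion"])).reshape(-1,2)
def world(c,pts_uv,z,pose=None):
    P=np.array(c["pose"]) if pose is None else pose
    n=undist(c,pts_uv); d=np.c_[n,np.ones(len(n))]@P[:3,:3].T
    o=P[:3,3]; z=np.broadcast_to(z,len(n)); return o+d*((z-o[2])/d[:,2])[:,None]
def proj(c,p):
    P=np.linalg.inv(np.array(c["pose"])); r,_=cv2.Rodrigues(P[:3,:3])
    return cv2.projectPoints(np.array(p,float).reshape(-1,1,3),r,P[:3,3],np.array(c["intrinsics"]),np.array(c["distortion"]))[0].reshape(-1,2)
E
python3 - <<'E'
from h import *
for n in("top","scene"):
    c=arm.camera(n); cv2.imwrite(f"pics/{n}0.png",c["frame"])
    print(n,np.round(c["pose"],3).tolist(),np.round(c["intrinsics"],0).tolist())
    for t in("board","deck","bottle","beaker","screwdriver"):
        print(t,[(d["score"],np.round(d["at"]).tolist()) for d in arm.spot_in(t,c)])
print(arm.current_time_s())
E
```

```text
pics
top [[0.001, -0.995, 0.104, 0.445], [-1.0, -0.001, -0.007, -0.021], [0.007, -0.104, -0.995, 0.902], [0.0, 0.0, 0.0, 1.0]] [[379.0, 0.0, 263.0], [0.0, 379.0, 192.0], [0.0, 0.0, 1.0]]
board [(0.95, [213.0, 266.0]), (0.82, [205.0, 415.0]), (0.75, [276.0, 206.0]), (0.7, [255.0, 126.0])]
deck [(0.81, [138.0, 258.0])]
bottle [(0.67, [143.0, 368.0])]
beaker [(0.72, [186.0, 170.0])]
screwdriver [(0.84, [234.0, 354.0])]
scene [[-0.7, 0.621, -0.352, 0.935], [0.714, 0.618, -0.33, 0.357], [0.012, -0.482, -0.876, 1.005], [0.0, 0.0, 0.0, 1.0]] [[374.0, 0.0, 254.0], [0.0, 374.0, 191.0], [0.0, 0.0, 1.0]]
board [(0.82, [228.0, 362.0]), (0.63, [178.0, 330.0]), (0.61, [118.0, 184.0]), (0.59, [179.0, 263.0])]
deck [(0.6, [220.0, 224.0])]
bottle [(0.98, [155.0, 173.0])]
beaker []
screwdriver [(0.61, [133.0, 220.0])]
0.6
```

View pics/top0.png

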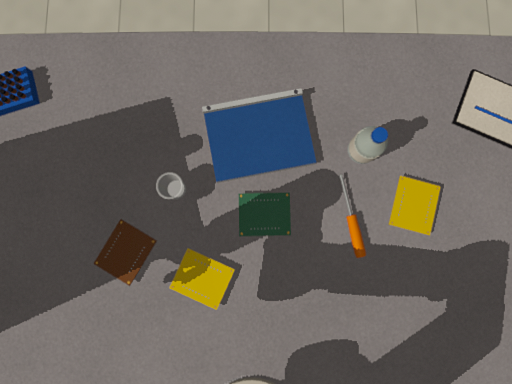

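View pics/scene0.png

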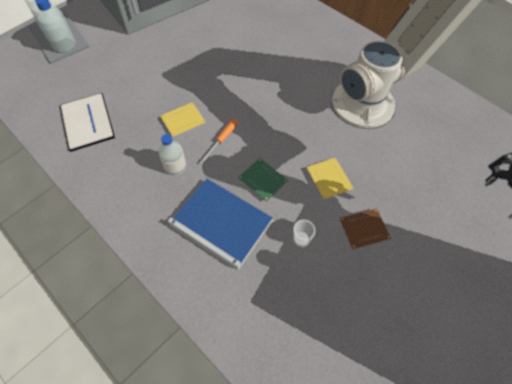

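```bash
cat >> h.py <<'E'
def fit(c,thing,near):
    ds=arm.regions_of(thing,c)
    d=min(ds,key=lambda d:np.hypot(d["at"][0]-near[0],d["at"][1]-near[1]))
    return d["region"],d
def mask_fit(c,m,z):
    """area-rect in world of a mask at plane z"""
    cs=max(cv2.findContours(m.astype(np.uint8),cv2.RETR_EXTERNAL,cv2.CHAIN_APPROX_NONE)[0],key=cv2.contourArea)
    w=world(c,cs.reshape(-1,2),z)[:,:2]*1000
    return cv2.minAreaRect(w.astype(np.float32))
E
python3 - <<'E'
from h import *
c=arm.camera("top"); f=c["frame"]; hsv=cv2.cvtColor(f,cv2.COLOR_BGR2HSV)
print(hsv[213,265],hsv[150,260],hsv[200,250])
m,d=fit(c,"board",(213,265)); print(d["score"],mask_fit(c,m,.018))
g=(hsv[...,0]>45)&(hsv[...,0]<95)&(hsv[...,1]>80); g[:,:225]=0;g[:,305:]=0;g[:180]=0; g[250:]=0
print(g.sum(),m.sum(),mask_fit(c,g,.018))
b=(hsv[...,0]>100)&(hsv[...,0]<125)&(hsv[...,1]>120); b[:,:195]=0;b[:,325:]=0;b[:80]=0;b[190:]=0
r=mask_fit(c,b,.022);print(b.sum(),r,cv2.boxPoints(r))
md,d=fit(c,"deck",(138,258)); print(mask_fit(c,md,.022))
for t,z in(("bottle",.07),("beaker",.035),("screwdriver",.01)):
    for d in arm.regions_of(t,c)[:1]:
        rr=mask_fit(c,d["region"],z);print(t,cv2.boxPoints(rr).round().tolist(),world(c,[d["at"][::-1]],z))
big=f.copy(); big[g]=(0,255,0); big[b]=(255,0,255)
cv2.imwrite("pics/seg.png",cv2.resize(big[70:270,150:400],None,fx=3,fy=3,interpolation=0)[:600])
E
```

```text
[ 71 110  58] [107 177 115] [68 47 97]
0.87 ((485.70294189453125, -28.25616455078125), (99.87564086914062, 120.80084991455078), 1.7514417171478271)
2021 2188 ((486.569091796875, -29.220794677734375), (98.05592346191406, 118.5916976928711), 0.4080919027328491)
6896 ((667.8165893554688, -16.842330932617188), (166.647705078125, 239.6380157470703), 11.099119186401367) [[ 562.9853     84.69513 ]
 [ 609.11725  -150.46062 ]
 [ 772.6479   -118.37979 ]
 [ 726.5159    116.775955]]
((673.1611328125, -15.776931762695312), (189.49717712402344, 242.81431579589844), 11.422240257263184)
bottle [[580.0, -251.0], [651.0, -325.0], [704.0, -274.0], [632.0, -200.0]] [[ 0.64425705 -0.26091173  0.07      ]]
beaker [[522.0, 219.0], [522.0, 154.0], [580.0, 154.0], [580.0, 219.0]] [[0.55266693 0.18883778 0.035     ]]
screwdriver [[384.0, -244.0], [390.0, -269.0], [583.0, -225.0], [577.0, -199.0]] [[ 0.443076   -0.24977701  0.01      ]]
```

View pics/seg.png

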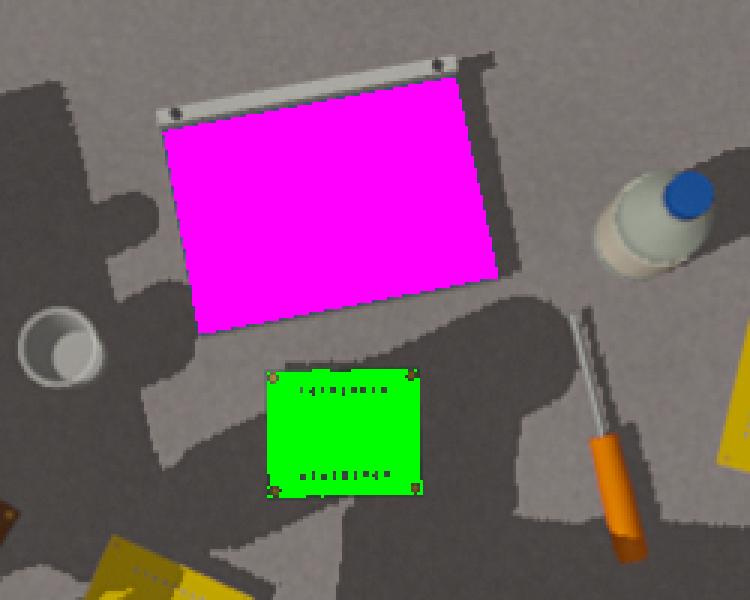

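```bash
cat >> h.py <<'E'
from scipy.spatial.transform import Rotation as Ro
DY=np.deg2rad(11.1); DO=np.array([.5860,-.0329,0])
RD=Ro.from_euler('z',DY).as_matrix()
def w2d(p): return (np.asarray(p)-DO)@RD
def d2w(p): return RD@np.asarray(p)+DO
def pose(T,a,L,s=-1,y=None,yaw=0,half=.011):
    """T: deck-frame position of the front-top corner of finger tip (m); a: deg below horizontal"""
    a=np.deg2rad(a); z=np.array([np.cos(a),0,-np.sin(a)]); f=np.array([np.sin(a),0,np.cos(a)])
    Y=np.array([0,s*1.,0]); X=np.cross(Y,z); M=np.c_[X,Y,z]
    p=np.asarray(T)-L*z-half*f
    M=RD@Ro.from_euler('z',yaw,degrees=True).as_matrix()@M
    q=Ro.from_matrix(M).as_quat(); return d2w(p),[q[3],*q[:3]]
E
python3 - <<'E'
from h import *
print(arm.current_orientation(),arm.current_ee_pos(),arm.current_finger_gap())
L=.005
c=arm.camera("wrist");cv2.imwrite("pics/w0.png",c["frame"]);print(np.round(c["mount"],3))
for s in(-1,1):
  for T,a in [((-.2,.02,.15),70),((-.18,.02,.01),70),((-.1,.02,.012),70),((-.08,.02,.06),45),((-.05,.02,.09),40),((0,.02,.1),40),((.05,.02,.09),45),((-.05,.02,.03),90),((.03,.02,.03),90)]:
    p,q=pose(T,a,L,s); j=arm.inverse_kinematics(p,q); print(s,T,a,None if j is None else np.round(j,2))
E
```

```text
[-1.41430238e-05  9.75480043e-01 -2.20087905e-01 -8.39918970e-06] [0.23611203 0.49672933 0.24528725] 0.08514409304545355
[[-0.001 -0.96  -0.28   0.072]
 [ 1.    -0.001 -0.001 -0.002]
 [ 0.    -0.28   0.96  -0.128]
 [ 0.     0.     0.     1.   ]]
-1 (-0.2, 0.02, 0.15) 70 [ 0.32 -0.28 -0.74  0.06 -0.76  1.41]
-1 (-0.18, 0.02, 0.01) 70 [ 0.3   0.03 -1.01  0.2  -0.19  1.28]
-1 (-0.1, 0.02, 0.012) 70 [ 0.28  0.17 -0.81  0.12 -0.25  1.38]
-1 (-0.08, 0.02, 0.06) 45 [-0.02  0.08 -0.64 -1.08 -0.17  2.8 ]
-1 (-0.05, 0.02, 0.09) 40 [-0.11  0.07 -0.58 -1.27 -0.25  3.03]
-1 (0, 0.02, 0.1) 40 [ 0.03  0.13 -0.51 -1.07 -0.15  2.74]
-1 (0.05, 0.02, 0.09) 45 None
-1 (-0.05, 0.02, 0.03) 90 [ 0.25  0.37 -0.31  0.   -0.89  1.51]
-1 (0.03, 0.02, 0.03) 90 [ 0.24  0.5  -0.09  0.   -0.98  1.52]
1 (-0.2, 0.02, 0.15) 70 [ 0.32 -0.28 -0.74  0.06 -0.76 -1.74]
1 (-0.18, 0.02, 0.01) 70 [ 0.3   0.03 -1.01  0.2  -0.19 -1.86]
1 (-0.1, 0.02, 0.012) 70 [ 0.28  0.17 -0.81  0.12 -0.25 -1.77]
1 (-0.08, 0.02, 0.06) 45 [-0.02  0.08 -0.64 -1.08 -0.17 -0.35]
1 (-0.05, 0.02, 0.09) 40 [-0.11  0.07 -0.58 -1.27 -0.25 -0.11]
1 (0, 0.02, 0.1) 40 [ 0.03  0.13 -0.51 -1.07 -0.15 -0.4 ]
1 (0.05, 0.02, 0.09) 45 None
1 (-0.05, 0.02, 0.03) 90 [ 0.25  0.37 -0.31  0.   -0.89 -1.63]
1 (0.03, 0.02, 0.03) 90 [ 0.24  0.5  -0.09  0.   -0.98 -1.62]
```

View pics/w0.png

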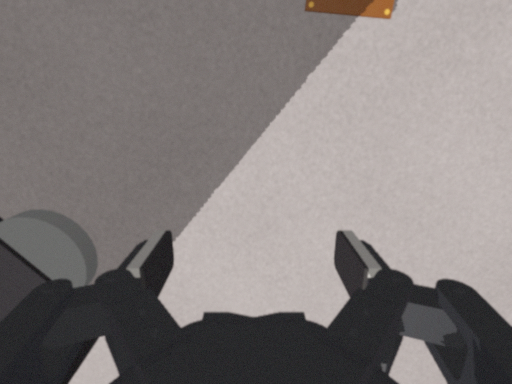

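Run:
```python
from h import *
L=.005
for th in range(0,121,10):
    t=np.deg2rad(th); c,s=np.cos(t),np.sin(t)
    T=(-.1*c-.004*s,.023,(.088*s+.014*c if th<49 else .1*s)-.005)
    out=[]
    for a in(90,80,75,70,65,60,55,50):
        p,q=pose(T,a,L,1); j=arm.inverse_kinematics(p,q); out.append((a,None if j is None else tuple(np.round(np.array(j)[[0,3,4,5]],2).tolist())))
    print(th,out)
```

```text
0 [(90, (0.27, 0.0, -0.79, -1.64)), (80, (0.28, 0.03, -0.54, -1.68)), (75, (0.28, 0.06, -0.4, -1.71)), (70, (0.29, 0.14, -0.23, -1.79)), (65, None), (60, None), (55, None), (50, (-0.05, -1.16, -0.17, -0.23))]
10 [(90, (0.26, 0.0, -0.83, -1.64)), (80, (0.28, 0.03, -0.59, -1.67)), (75, (0.28, 0.05, -0.45, -1.7)), (70, (0.29, 0.11, -0.29, -1.77)), (65, None), (60, None), (55, None), (50, (0.07, -0.94, -0.1, -0.53))]
20 [(90, (0.26, 0.0, -0.87, -1.64)), (80, (0.28, 0.02, -0.63, -1.67)), (75, (0.28, 0.05, -0.5, -1.7)), (70, (0.29, 0.09, -0.35, -1.75)), (65, (0.28, 0.25, -0.16, -1.89)), (60, None), (55, None), (50, None)]
30 [(90, (0.26, 0.0, -0.91, -1.64)), (80, (0.27, 0.02, -0.67, -1.67)), (75, (0.28, 0.04, -0.54, -1.69)), (70, (0.29, 0.08, -0.4, -1.73)), (65, (0.29, 0.18, -0.22, -1.83)), (60, None), (55, None), (50, None)]
40 [(90, (0.26, 0.0, -0.95, -1.64)), (80, (0.27, 0.02, -0.71, -1.66)), (75, (0.28, 0.04, -0.58, -1.69)), (70, (0.28, 0.07, -0.44, -1.72)), (65, (0.29, 0.15, -0.28, -1.8)), (60, None), (55, None), (50, None)]
50 [(90, (0.26, 0.0, -0.98, -1.64)), (80, (0.27, 0.02, -0.74
[... 1082 characters left out ...]
 None)]
100 [(90, (0.25, 0.0, -1.1, -1.63)), (80, (0.26, 0.01, -0.85, -1.64)), (75, (0.26, 0.03, -0.72, -1.66)), (70, (0.27, 0.04, -0.58, -1.68)), (65, (0.27, 0.08, -0.43, -1.71)), (60, (0.27, 0.15, -0.26, -1.78)), (55, None), (50, None)]
110 [(90, (0.25, 0.0, -1.11, -1.63)), (80, (0.26, 0.01, -0.86, -1.64)), (75, (0.26, 0.03, -0.72, -1.65)), (70, (0.26, 0.04, -0.58, -1.67)), (65, (0.27, 0.07, -0.43, -1.7)), (60, (0.27, 0.15, -0.26, -1.78)), (55, None), (50, None)]
120 [(90, (0.25, 0.0, -1.11, -1.62)), (80, (0.25, 0.01, -0.85, -1.64)), (75, (0.26, 0.02, -0.72, -1.65)), (70, (0.26, 0.04, -0.57, -1.67)), (65, (0.26, 0.07, -0.42, -1.7)), (60, (0.27, 0.15, -0.25, -1.78)), (55, None), (50, None)]
```

Run:
```python
from h import *
L=.014;Y=.023
p,q=pose((-.20,Y,.15),72,L,1); arm.move_to(p,q)
p,q=pose((-.20,Y,.030),72,L,1); arm.move_l(p,.15)
f0=np.array(arm.current_ft_force()); print(f0,arm.current_time_s())
z=.030
while z>-.012:
    z-=.0015
    p,q=pose((-.20,Y,z),72,L,1); arm.move_l(p,.05)
    f=np.array(arm.current_ft_force())-f0
    if abs(f[2])>2: break
print(z,f,arm.current_ee_pos(),arm.current_time_s())
p,q=pose((-.20,Y,z+.004),72,L,1); arm.move_l(p,.05)
c=arm.camera("top");cv2.imwrite("pics/t1.png",c["frame"])
c=arm.camera("wrist");cv2.imwrite("pics/w1.png",c["frame"])
```

```text
[0.14384161 1.05706245 1.26911928] 3.95
0.01949999999999999 [-1.10290919 -0.99604299 -2.29560155] [ 0.37072657 -0.05170707  0.02931452] 5.7
```

View pics/t1.png

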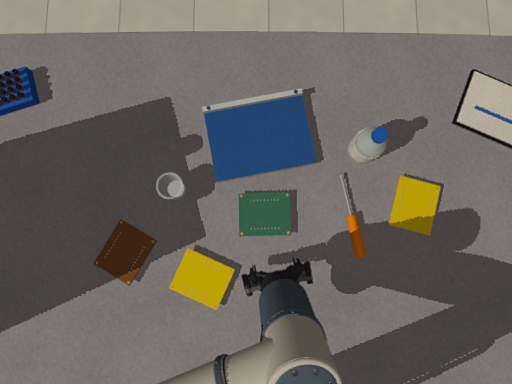

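View pics/w1.png

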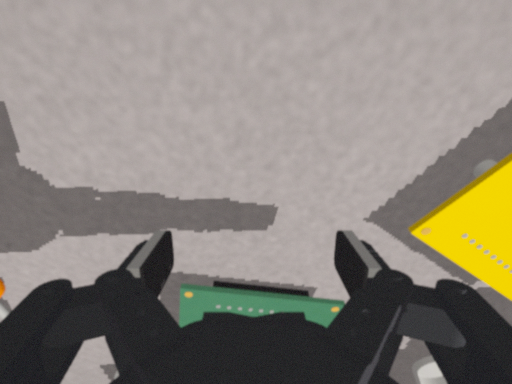

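```bash
cat >> h.py <<'E'
def F():
    """mean force in deck frame"""
    r=[]
    for _ in range(3): arm.sleep(.02); r.append(arm.current_ft_force())
    return np.mean(r,0)@RD
def go(T,a=72,L=.014,v=.08):
    p,q=pose(T,a,L,1); arm.move_l(p,v,rotation=q);
E
python3 - <<'E'
from h import *
Y=.023
arm.sleep(.2); print(F(),F())
f0=F(); z=.0235
while z>-.004:
    z-=.0015
    go((-.20,Y,z)); f=F()-f0
    if f[2]>3: break
print(z,f,arm.current_ee_pos(),arm.current_time_s())
E
```

```text
[ 0.24718431 -0.21443368  0.00409108] [-0.19132111 -0.21937259 -0.10341912]
-0.005000000000000004 [ 0.64179743  0.02931362 -0.53019717] [ 0.37073218 -0.05171543  0.004846  ] 12.1
```

Run:
```python
from h import *
Y=.023; L=.001
go((-.195,Y,.008),L=L); f0=F(); 
go((-.115,Y,.008),L=L,v=.06); print(F()-f0)
c=arm.camera("top");cv2.imwrite("pics/t2.png",cv2.resize(c["frame"][100:300,180:380],None,fx=3,fy=3))
print(arm.current_time_s())
```

```text
[-0.00043932  0.117556    0.15881682]
14.0
```

View pics/t2.png

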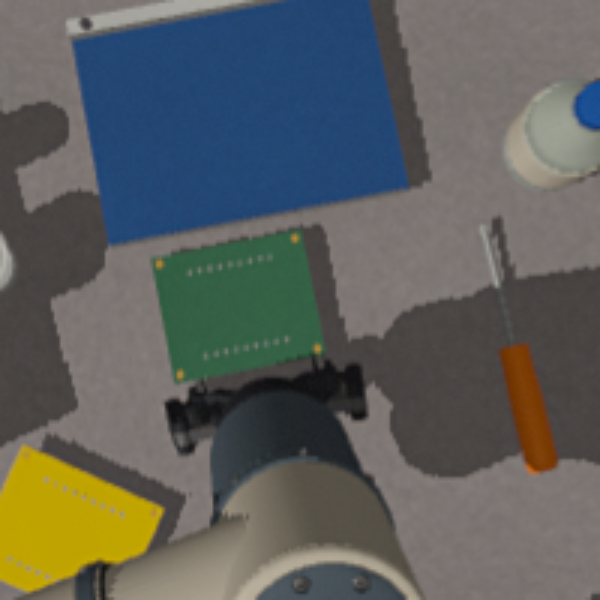

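Run:
```python
from h import *
Y=.023; L=.001
f0=F(); x=-.103; go((x,Y,.008),L=L,v=.06)
while x<-.085:
    f=F()-f0; print(round(x,4),f.round(1))
    if f[0]<-6: break
    x+=.0012; go((x,Y,.008),L=L,v=.03)
print(arm.current_time_s())
c=arm.camera("top");cv2.imwrite("pics/t3.png",cv2.resize(c["frame"][100:300,180:380],None,fx=3,fy=3))
```

```text
-0.103 [0.1 0.3 0.2]
-0.1018 [-0.1 -0.5 -0.2]
-0.1006 [ 0.5  0.2 -0.2]
-0.0994 [ 0.4  0.  -0.5]
-0.0982 [-2.3 -0.3  0.3]
-0.097 [-5.2  0.2  1.2]
-0.0958 [-6.8  0.3  1.5]
16.25
```

View pics/t3.png

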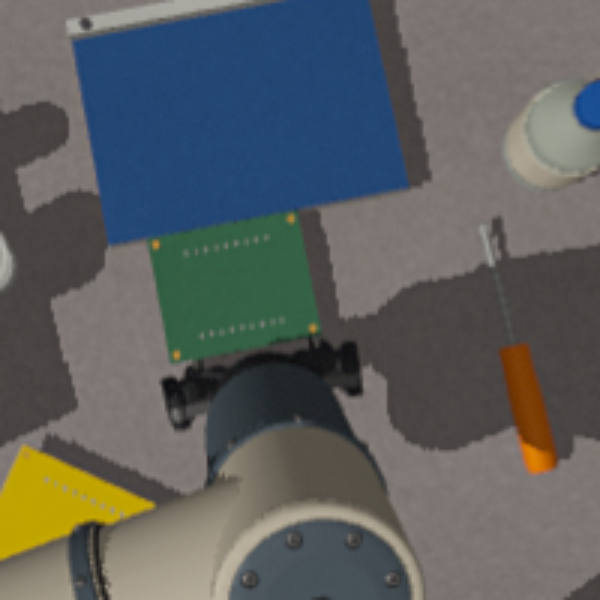

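```bash
cat >> h.py <<'E'
import json
def E(th):
    t=np.deg2rad(th); c,s=np.cos(t),np.sin(t)
    return np.array([-.1*c-.004*s,.023,(.088*s+.014*c if th<49 else .1*s)])
def climb(ths,off,f0,lo=-3,hi=-9,a=72):
    off=np.array(off,float)
    for th in ths:
        go(E(th)+off,a=a,L=.001,v=.06); f=F()-f0
        if f[0]>lo: off[0]+=.0012
        elif f[0]<hi: off[0]-=.001
        print(th,f.round(1),off.round(4).tolist())
    return off
E
python3 - <<'E'
from h import *
off=climb(range(2,23,4),[.0042,0,-.006],np.zeros(3)); json.dump(off.tolist(),open("off.json","w"))
print(arm.current_time_s())
for n in("scene","top"):
    c=arm.camera(n);f=c["frame"]
    cv2.imwrite(f"pics/{n}4.png",cv2.resize(f[100:300,150:400] if n=="scene" else f[100:300,180:380],None,fx=3,fy=3))
E
```

```text
2 [-6.4  0.  -0.5] [0.0042, 0.0, -0.006]
6 [-7.4  0.3  0. ] [0.0042, 0.0, -0.006]
10 [-8.   0.5  0.2] [0.0042, 0.0, -0.006]
14 [-8.5  0.6  0.5] [0.0042, 0.0, -0.006]
18 [-9.4  0.5  1.6] [0.0032, 0.0, -0.006]
22 [-9.3  0.5  2.8] [0.0022, 0.0, -0.006]
18.1
```

View pics/scene4.png

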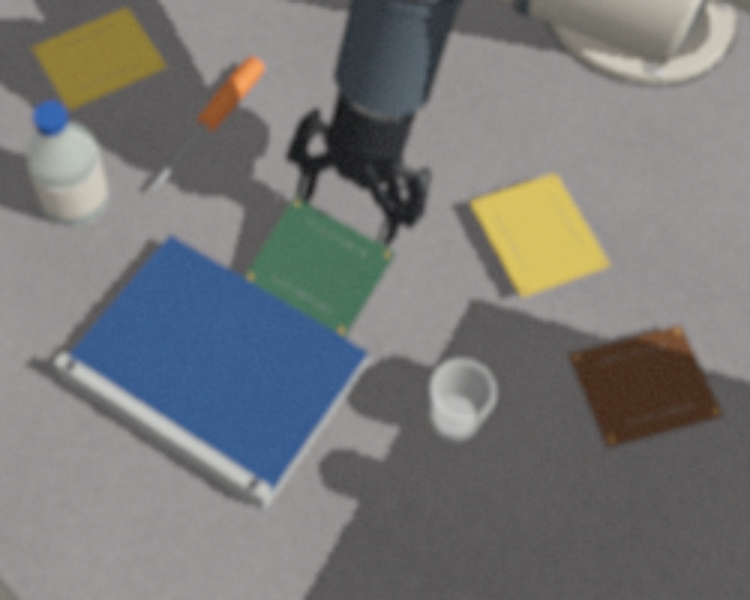

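View pics/top4.png

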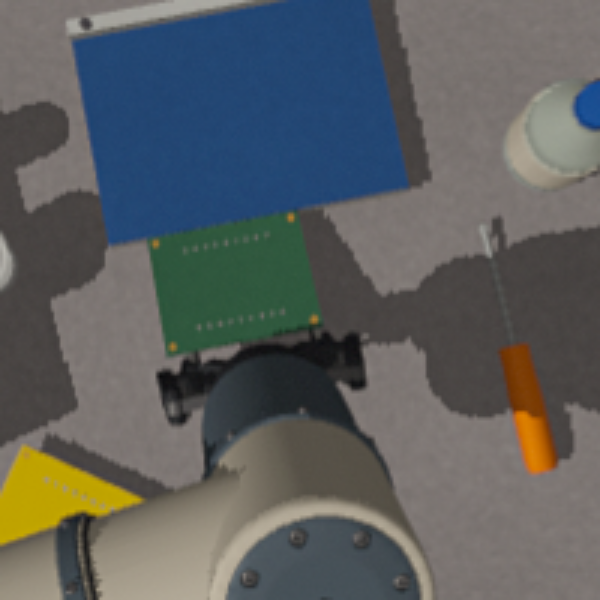

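Run:
```python
from h import *
off=json.load(open("off.json")); off[0]-=.001
off=climb(range(26,59,4),off,np.zeros(3),lo=-1,hi=-4.5); json.dump(off.tolist(),open("off.json","w"))
print(arm.current_time_s())
for n in("scene","top"):
    c=arm.camera(n);f=c["frame"]
    cv2.imwrite(f"pics/{n}5.png",cv2.resize(f[100:300,150:400] if n=="scene" else f[100:300,180:380],None,fx=3,fy=3))
```

```text
26 [-2.2  0.3  0.5] [0.0012, 0.0, -0.006]
30 [-0.7  0.6 -0.2] [0.0024, 0.0, -0.006]
34 [-0.4  0.1 -0.6] [0.0036, 0.0, -0.006]
38 [-0.3 -0.6 -0.4] [0.0048, 0.0, -0.006]
42 [-0.5  0.1 -0. ] [0.006, 0.0, -0.006]
46 [-0.5 -0.2 -0.4] [0.0072, 0.0, -0.006]
50 [-0.5 -0.  -0. ] [0.0084, 0.0, -0.006]
54 [-1.  -0.3  0.2] [0.0096, 0.0, -0.006]
58 [-0.9  0.5 -0. ] [0.0108, 0.0, -0.006]
21.0333
```

View pics/scene5.png

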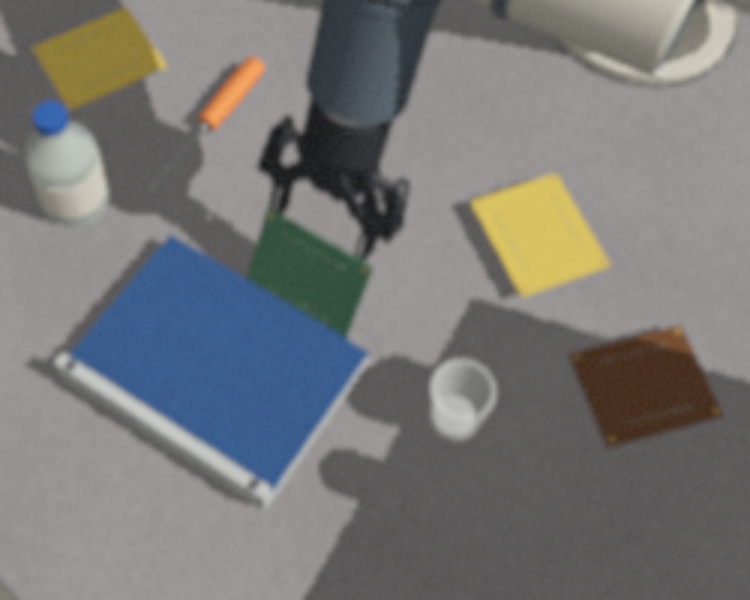

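View pics/top5.png

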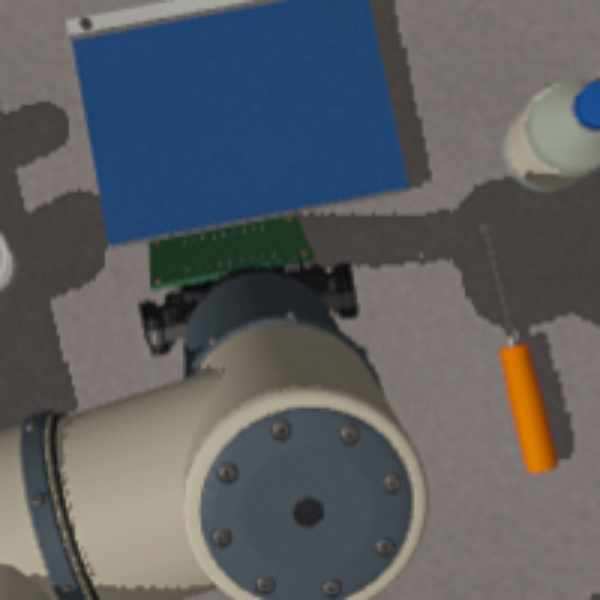

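Run:
```python
from h import *
off=json.load(open("off.json")); off[0]=.0096
off=climb(range(62,91,4),off,np.zeros(3),lo=9,hi=-5) if 0 else off
off=np.array(off)
for th in range(62,91,4):
    go(E(th)+off,L=.001,v=.06); f=F(); print(th,f.round(1))
    if f[0]<-6: off[0]-=.001
print(arm.current_time_s(), w2d(arm.current_ee_pos()))
for n in("scene","top"):
    c=arm.camera(n);f=c["frame"]
    cv2.imwrite(f"pics/{n}6.png",cv2.resize(f[100:300,150:400] if n=="scene" else f[100:300,180:380],None,fx=3,fy=3))
```

```text
62 [-0.1 -0.3  0.4]
66 [-0.4  0.1 -0.1]
70 [-0.5  0.2  0. ]
74 [-0.4 -0.4  0.1]
78 [-0.7  0.   0.4]
82 [0.1 0.  0.2]
86 [-0.4  0.1 -0.1]
90 [-0.   0.   0.3]
23.6667 [-0.0048843   0.02302395  0.09161266]
```

View pics/scene6.png

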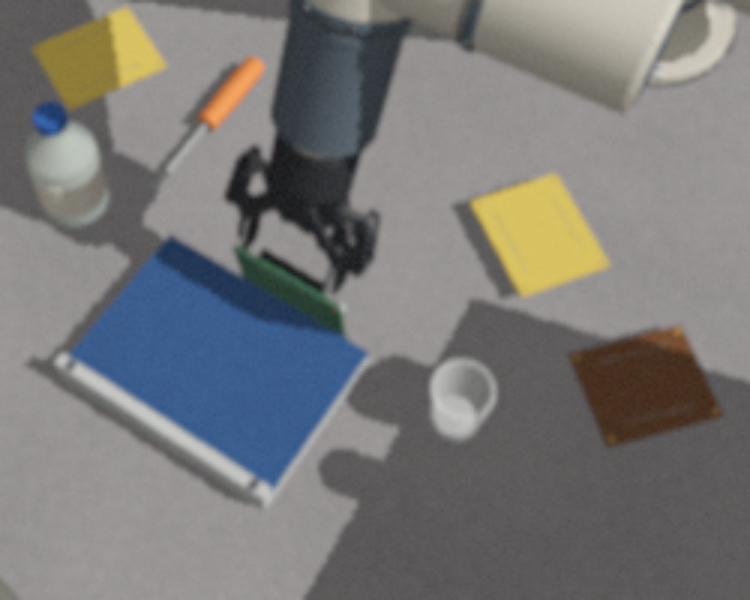

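View pics/top6.png

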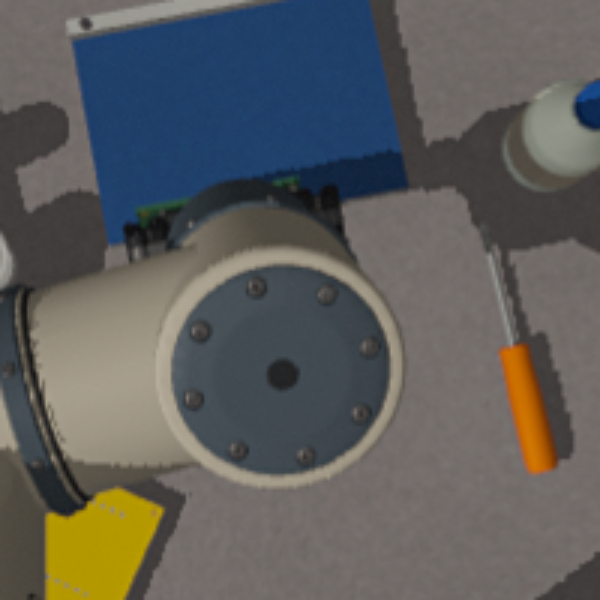

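Run:
```python
from h import *
for T in [(.02,.023,.093),(.035,.023,.088),(.05,.023,.080)]:
    go(T,L=.001,v=.06); print(F().round(1))
arm.sleep(.3)
print(arm.current_time_s())
for n in("scene",):
    c=arm.camera(n);f=c["frame"]
    cv2.imwrite(f"pics/{n}7.png",cv2.resize(f[100:300,150:400],None,fx=3,fy=3))
```

```text
[ 0.   0.2 -0.1]
[-0.1  0.4 -0.4]
[-0.1 -0.7  0.4]
25.4583
```

View pics/scene7.png

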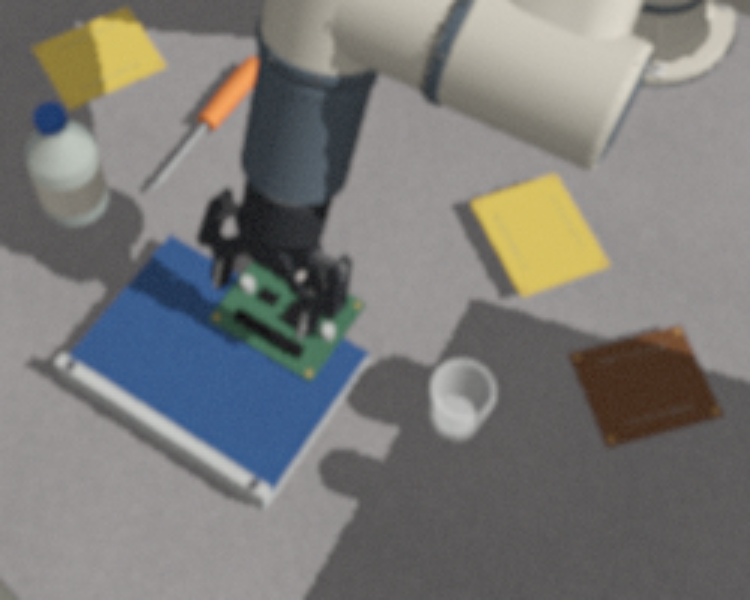

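Run:
```python
from h import *
go((.05,.023,.14),L=.001,v=.15)
go((-.17,.023,.15),a=80,L=.001,v=.25)
arm.gripper_close()
print(arm.current_time_s(),arm.current_finger_gap())
c=arm.camera("top");f=c["frame"]
cv2.imwrite("pics/t8.png",cv2.resize(f[80:280,180:380],None,fx=3,fy=3,interpolation=cv2.INTER_CUBIC))
m,d=fit(c,"board",(165,258)); r=mask_fit(c,m,.026); P=cv2.boxPoints(r)/1000
print(d["at"],r,w2d(np.c_[P,np.full(4,.026)]).round(4))
d=[x["at"] for x in arm.spot_in("white_strip",c)]; print(d)
```

```text
27.8583 0.00013269005095713066
[170.4, 255.2] ((585.8033447265625, -1.8995285034179688), (103.71743774414062, 122.61238861083984), 11.621821403503418) [[-0.0466  0.0913  0.026 ]
 [-0.0455 -0.0313  0.026 ]
 [ 0.0582 -0.0304  0.026 ]
 [ 0.0571  0.0922  0.026 ]]
[[251.4, 126.3], [276.5, 199.2], [173.1, 250.8]]
```

View pics/t8.png

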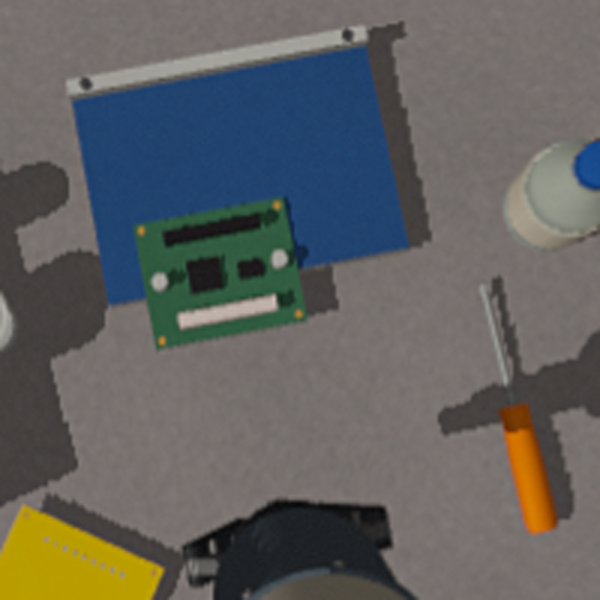

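Run:
```python
from h import *
Y=.0305;L=.014
go((-.09,Y,.08),a=90,L=L,v=.2)
go((-.075,Y,.0315),a=90,L=L,v=.1); print(F().round(1))
go((-.02,Y,.0315),a=90,L=L,v=.04); print(F().round(1),arm.current_time_s())
c=arm.camera("scene");f=c["frame"]
cv2.imwrite("pics/scene9.png",cv2.resize(f[100:300,150:400],None,fx=3,fy=3))
c=arm.camera("top");f=c["frame"]
cv2.imwrite("pics/t9.png",cv2.resize(f[80:280,180:380],None,fx=3,fy=3,interpolation=cv2.INTER_CUBIC))
```

```text
[-0.2 -0.  -0. ]
[ 0.3  0.4 -0.1] 30.925
```

View pics/scene9.png

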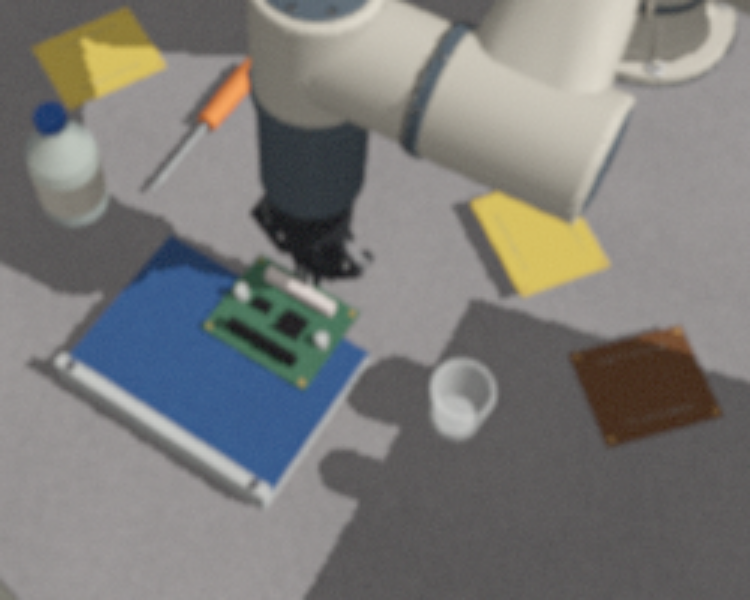

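View pics/t9.png

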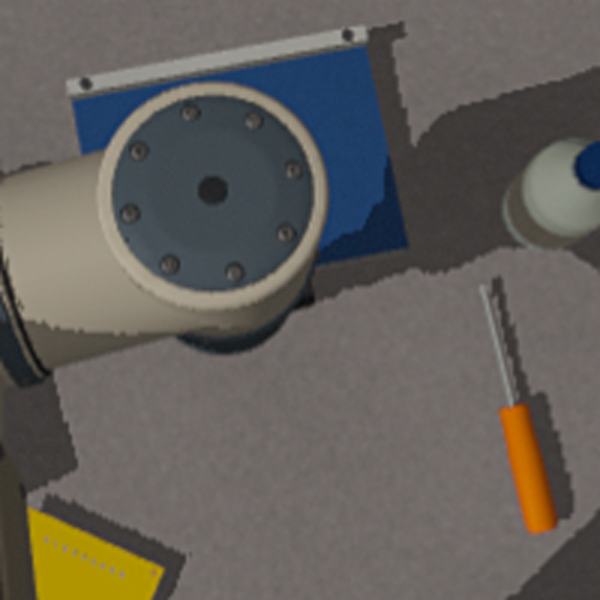

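Pushing well: the board is moving in and still square to the edge. I'll continue.

Run:
```python
from h import *
Y=.0305;L=.014
go((.034,Y,.0315),a=90,L=L,v=.04); print(F().round(1))
go((.015,Y,.033),a=90,L=L,v=.05)
go((-.02,Y,.10),a=90,L=L,v=.15)
go((-.16,Y,.16),a=90,L=L,v=.25)
print(arm.current_time_s())
c=arm.camera("top");f=c["frame"]
cv2.imwrite("pics/t10.png",cv2.resize(f[80:280,180:380],None,fx=3,fy=3,interpolation=cv2.INTER_CUBIC))
m,d=fit(c,"board",(145,255)); r=mask_fit(c,m,.026); P=cv2.boxPoints(r)/1000
print(d["at"],r,w2d(np.c_[P,np.full(4,.026)]).round(4))
c=arm.camera("scene");f=c["frame"]
cv2.imwrite("pics/scene10.png",cv2.resize(f[100:300,150:400],None,fx=3,fy=3))
```

```text
[ 0.4 -0.2  0.3]
34.5167
[144.6, 246.4] ((650.8327026367188, 9.957893371582031), (102.65777587890625, 121.32581329345703), 10.416361808776855) [[ 0.0213  0.0908  0.026 ]
 [ 0.0198 -0.0305  0.026 ]
 [ 0.1225 -0.0317  0.026 ]
 [ 0.1239  0.0896  0.026 ]]
```

View pics/t10.png

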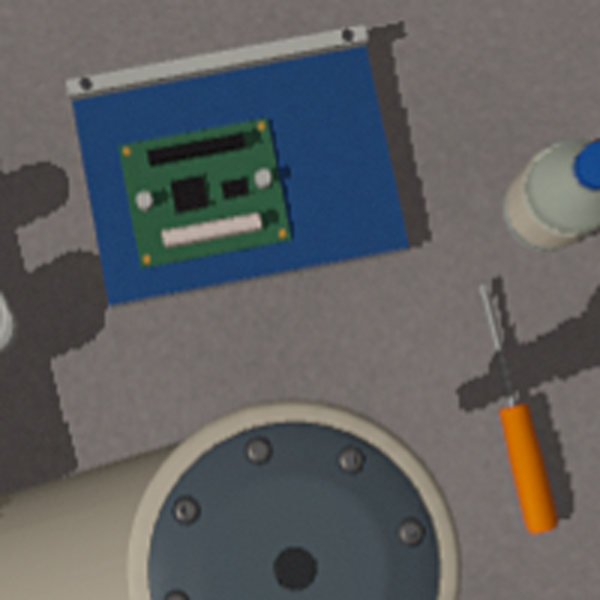

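View pics/scene10.png

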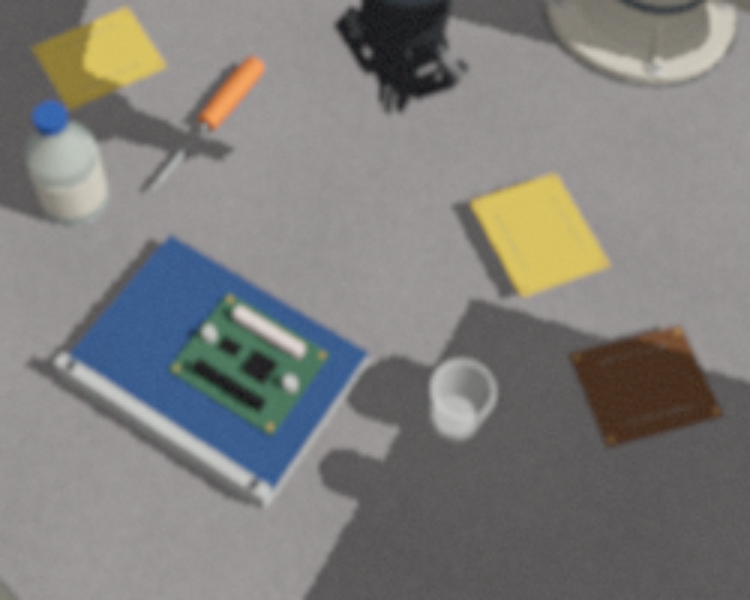

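The board lies component side up, fully on the deck with about 20 mm to spare at the front. The bystanders have not moved and the arm is clear.

Run:
```python
from h import *
arm.sleep(.3); arm.finish_job(); print(arm.current_time_s())
```

```text
the job is handed in; nothing more can be done
the job is handed in; nothing more can be done
```

The green board is flipped onto the deck, component side up, and no part of it hangs over the front edge. I handed the job in at about 35 s of the 64 s allowed.

- **How it went:** I squared the board to the deck's front face with the open fingers and tipped it up on its leading edge. Pushing further flipped it onto the deck, and pushing on the white strip with the closed fingers then slid it in. The highest force I read at the wrist during the pushes was about 10 N.
- **Position:** In the last top picture, the corners lie at deck x of about 20 to 124 mm and y of about -32 to +91 mm. The limits are -4 mm at the front and ±124 mm at the sides.
- **Flatness:** The board looks flat in both cameras. I had no direct reading of its tilt or corner heights.
- **Bystanders:** The bottle, beaker and screwdriver look unmoved in the pictures; I did not measure their positions again. The arm was clear of everything at the end.
- **Discrepancies:** My first try at finding the table by touch gave a false reading. In the repeat, no contact was felt down to a TCP height of 5 mm. From that I took the open fingertips to stand only about 1 mm ahead of the TCP. After the flip the board hung over the edge by about 46 mm, more than I had expected, and the final push corrected it.

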